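# Make up two hand-soldering kits

## Task

Make up the two hand-soldering kits from the parts standing on the bench mat: the big tray (large board, three empty compartments) gets the transformer, the finned heat sink and the large tall capacitor; the small tray (small board, two empty compartments) gets the ring choke and the slim capacitor. Set each part down, not dropped, standing upright on the floor of a compartment of its own, any of those in its tray, and take the hand away. Leave the squat capacitor, the solder reel stand and the flux bottle where they stand.

Things in the scene. Friction and masses are not known exactly. Their poses are not given: they have to be found in the camera images.
- power_tray: Big dark grey tray, fixed, 190 x 216 mm (x, y). Origin: centre of underside, z up. Floor top z = 3 mm; walls and dividers 3 mm thick, tops z = 11 mm. Three empty compartments on its -x side (nearest the robot), 74 x 68 mm (x, y), centres x = -55, y = -71, 0, 71 mm. From x = -15 mm on: a green 100 x 160 mm board, top z = 8 mm, parts on it below z = 11 mm but at its far edge (z = 18 mm).
- control_tray: Small dark grey tray, fixed, 150 x 145 mm (x, y). Origin: centre of underside, z up. Floor top z = 3 mm; walls and dividers 3 mm thick, tops z = 11 mm. Two empty compartments on its -x side (nearest the robot), 74 x 68 mm (x, y), centres x = -35, y = -35.5, 35.5 mm. From x = 5 mm on: a green 60 x 100 mm board, top z = 8 mm, parts on it below z = 11 mm but at its far edge (z = 17 mm).
- transformer_mid (a point): Transformer, 0.25 kg, 42 mm high: grey laminated core 48 x 20 mm (x, y), yellow winding bulging to 38 mm (y) at mid height, black base 50 x 38 x 4 mm, low brass lugs on top. Point: its centre, 21 mm above its underside; z up, x along the 48 mm. Grip the flat core ends (across x, 48 mm apart).
- heat_sink_mid (a point): Bare aluminium finned heat sink standing on end, 0.09 kg: 46 mm wide (x), 26 mm deep (y, from y = -13 to +13 mm), 50 mm high; a flat 6 mm spine at +y, seven fins pointing to -y. Point: its centre, 25 mm above its underside; z up. Can be gripped across the 26 mm (spine and fin tips) or across the 46 mm.
- large_cap_mid (a point): The large tall capacitor, dark sleeve with a pale stripe, diameter 35 mm, height 50 mm, 0.065 kg, standing with two 6 mm pins up. Point: centre of the can, 25 mm above its underside; z up.
- slim_cap_mid (a point): The slim capacitor, dark sleeve with a pale stripe, diameter 22 mm, height 40 mm, 0.025 kg, standing with two 6 mm pins up. Point: centre of the can, 20 mm above its underside; z up.
- choke_mid (a point): Ring choke, 0.07 kg: copper-wound ring standing on edge on a small black holder; ring 40 mm across (x and z) and 18 mm thick (y), 44 mm high in all, holder 36 x 26 x 5 mm (x, y, z). Point: its centre, 22 mm above its underside; z up, y through the ring. Grip it across the 18 mm thickness (y).
- squat_cap_mid (a point): The squat capacitor that is not wanted and stays: dark sleeve, diameter 30 mm, height 25 mm, two 6 mm pins up. Point: centre of the can, 12.5 mm above the bench.
- solder_stand_mid (a point): Solder reel on its stand, a bystander: black base 100 x 75 mm, green reel 56 mm across, 70 mm high in all. Point: centre of the reel, 42 mm above the bench.
- flux_bottle_mid (a point): White flux bottle with a needle tip, a bystander: diameter 38 mm, 110 mm high with the needle. Point: on its axis, 44 mm above the bench.
Not all that is in view belongs to the job. What is shaped like the part that bears slim_cap_mid but yellow is not meant.

How it is judged:
By the outcome, as a careful person would: the job done as asked, in the order asked, and still so for the second after the job is handed in, with the robot touching nothing.
It also fails if it takes over 115 s, if anything falls off the work surface, if the arm or the gripper's body presses on something with over 40 N, if the wrist force passes 120 N, or if a joint passes its speed limit or range.

## Robot

A 6-joint arm with a two-finger parallel gripper is mounted at the origin on the work surface. World frame = base frame: x ahead of the robot, y to its left, z up, the work surface at z = 0. Lengths are in mm, angles in rad, forces in N, time in s.
With the tool pointing down it reaches from about 275 to 825 mm from the base axis. Payload 5.2 kg.
Tool frame: the origin (TCP) lies between the finger pads; the fingertips stand arm.tips_ahead ahead of it and the grasp point (between the pads) lies 5 mm behind it (arm.tips_ahead is the distance from the TCP to the fingertips, in mm); z points along the fingers, y is the line along which they close (so a half turn about z gives the same grasp; the last joint's range is limited). The gripper opens to 93 mm and grips with 3 to 60 N. Pads are 15 mm wide; open, the fingers measure 128 mm over their backs; the gripper's body (75 mm by 188 mm) begins 65 mm behind the grasp point.
Start: joints at [1.066, 0.259, 1.535, -0, 1.348, -0.203], TCP at [163.46, 525.153, 232.653] pointing down, gripper open.
Joint ranges: [-3.14, 3.14], [-0.91, 2.08], [0.19, 2.58], [-1.22, 4.36], [0.22, 2.71], [-3.12, 3.12]. Speed limits (rad/s): [2.57, 2.57, 3.14, 3.14, 3.14, 3.14].

## Interface

Orientations are given as a unit quaternion [w, x, y, z].
In Python, from rig import telemetry, eyes, arm gives the robot as it stands.
- The arm moves only by the tool step_arm, never from a script. Its argument "steps" is one flat list of numbers, 4 for each row, row after row: the shift along the world's x, y, z each as a share of 30 mm, from -1 to 1, then the turn about the world's z as a share of pi/2 rad, from -1 to 1. In form: [x, y, z, spin, x, y, z, spin, ...]. A call has 1 to 20 rows; each row shifts and turns the commanded pose from where the row before left it; what a row does not reach is not made up. A row lasts 1/10 s, in which the tool goes at most 50 mm and 8.59 degrees, less where a joint would pass 70% of its speed; a pose out of reach is approached as far as the arm can. A call with a number of a shift or a turn outside -1 to 1 is refused whole. A call with a gripper value outside its range is refused whole. "claw" is the opening, from 0 (shut) to 1 (fully open), set as the call begins (left out, the last holds). The fingers move at their own pace and stop on an object; "grip_force" is the grip in N (left out, the last holds). Time passes only in rows, so rows that do not move let the fingers close. It gives the time, the measured TCP pose, the force, the opening and the grip force at its end, in the units of the state.
- telemetry.get_obs(): the state, without advancing time (a new reading comes with each control period).
- eyes.get_image(name): name is "side" or "top" or "wrist"; returns a dict with "frame" (384x512x3 uint8, blue, green, red), "mtx" (3x3 intrinsics, pixels), "eye" and "orientation" of the camera in the world; the wrist camera has in their place "mount" (4x4, takes a point from camera to tool coordinates, whose origin is the TCP and whose axes are the flange's). Camera axes: x right, y up, looking along -z (the intrinsics and any distortion apply to the point x, -y, -z); pixel columns grow to the right and rows downward; lengths in mm; the calibration is good to about 2 mm. A picture is of the moment at which its call begins: read the wrist's pose just before it. There is no depth.
- arm.close_job(): hands the job in; it is judged then, once.
The state is a dict: "time_s": time; "q": joint angles; "dq": joint speeds; "tau": joint torques, N m; "tool_pos": TCP position; "orientation": TCP orientation; "wrist_force": force on the tool from outside, world axes, zero at the start; "torque": the same for the moment, N m; "grip_width": finger opening in mm; "grip_force": force on a finger pad.
Only numpy, scipy, OpenCV 4.12 (cv2) and the standard library are available. Lean on these libraries where they do the work, as an engineer would, in place of code of your own. Each camera call takes 0.05 s, during which the arm holds its last target. There are 200 camera calls.

## Working session

There is one attempt and no reset: what is moved stays moved. The work goes in short steps, Python scripts to look and compute and a tool call to move; the robot and the scene stay as the last step left them, time stands still between calls to the robot, and variables do not carry over. Pictures are saved under pics/ and viewed, at most 14 in all, crops included, and the job is handed in when it is done.

Besides the shell and the picture viewer there is one more tool, called after "Emit:" as name(argument=value, ...), one argument or row to a line, values as JSON. step_arm: Moves the arm, as the interface text tells. Shift numbers are shares of 30 mm and turn numbers shares of pi/2 rad, none past 1 either way. Its arguments: {"type":"object","properties":{"steps":{"type":"array","items":{"type":"number"}},"claw":{"type":"number"},"grip_force":{"type":"number"}},"required":["steps"]}

```bash
mkdir -p pics; ls; cat > h.py <<'E'
import numpy as np, cv2
from rig import telemetry, eyes, arm
from scipy.spatial.transform import Rotation as R
def rot(o):
    o=np.array(o,float)
    return o if o.shape==(3,3) else R.from_quat([o[1],o[2],o[3],o[0]]).as_matrix()
def cam(n):
    s=telemetry.get_obs(); d=eyes.get_image(n)
    if n=='wrist':
        M=np.array(d['mount']); T=np.eye(4); T[:3,:3]=rot(s['orientation']); T[:3,3]=s['tool_pos']
        T=T@M; d['E'],d['Rm']=T[:3,3],T[:3,:3]
    else: d['E'],d['Rm']=np.array(d['eye']),rot(d['orientation'])
    return d
def px(d,u,v,z):
    r=np.linalg.inv(d['mtx'])@[u,v,1]; r=d['Rm']@[r[0],-r[1],-r[2]]
    return d['E']+r*(z-d['E'][2])/r[2]
def proj(d,p):
    c=d['Rm'].T@(np.array(p)-d['E']); q=d['mtx']@[c[0],-c[1],-c[2]]; return q[:2]/q[2]
E
python3 - <<'E'
from h import *
import pickle
for n in ['side','top','wrist']:
    d=cam(n); cv2.imwrite(f'pics/{n}0.png',cv2.resize(d['frame'],(800,600),interpolation=cv2.INTER_CUBIC)); pickle.dump(d,open(n+'0.pkl','wb'))
    print(n,[k for k in d if k!='frame'],d['E'].round(1),d['Rm'].round(3).tolist(),np.array(d['mtx']).round(1).tolist(), d.get('dist'))
s=telemetry.get_obs(); print({k:np.round(v,3).tolist() for k,v in s.items()}, arm.tips_ahead)
E
```

```text
pics
side ['mtx', 'eye', 'orientation', 'E', 'Rm'] [ 424.6 -685.7  562. ] [[0.977, 0.11, -0.183], [-0.213, 0.56, -0.801], [0.015, 0.821, 0.571]] [[415.0, 0.0, 252.3], [0.0, 415.0, 190.0], [0.0, 0.0, 1.0]] None
top ['mtx', 'eye', 'orientation', 'E', 'Rm'] [509.7 -16.6 870.8] [[-0.024, 0.992, -0.124], [-1.0, -0.026, -0.015], [-0.018, 0.123, 0.992]] [[383.4, 0.0, 257.0], [0.0, 383.4, 193.8], [0.0, 0.0, 1.0]] None
wrist ['mtx', 'mount', 'E', 'Rm'] [ 93.6 547.5 384.3] [[0.297, -0.921, -0.253], [0.955, 0.286, 0.08], [-0.001, -0.265, 0.964]] [[330.5, 0.0, 256.1], [0.0, 330.5, 186.0], [0.0, 0.0, 1.0]] None
{'time_s': 0.15, 'q': [1.066, 0.259, 1.536, 0.0, 1.348, -0.203], 'dq': [-0.001, -0.002, -0.003, 0.0, -0.0, 0.0], 'tau': [0.003, -43.764, -28.423, 0.072, 0.038, -0.0], 'tool_pos': [163.269, 524.798, 232.0], 'orientation': [-0.0, 0.15, 0.989, -0.001], 'wrist_force': [0.459, -0.724, 0.072], 'torque': [0.056, 0.023, -0.038], 'grip_force': 0.0, 'grip_width': 92.967} 14.0
```

View pics/top0.png

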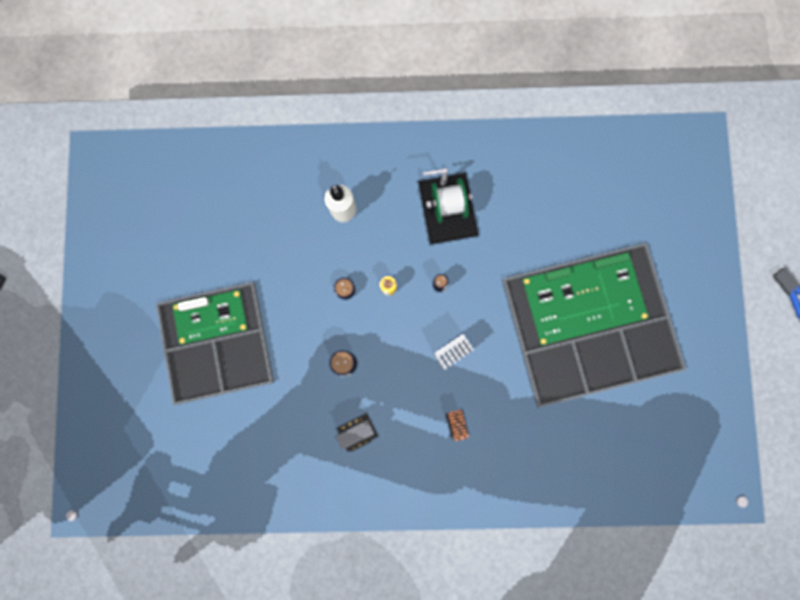

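View pics/side0.png

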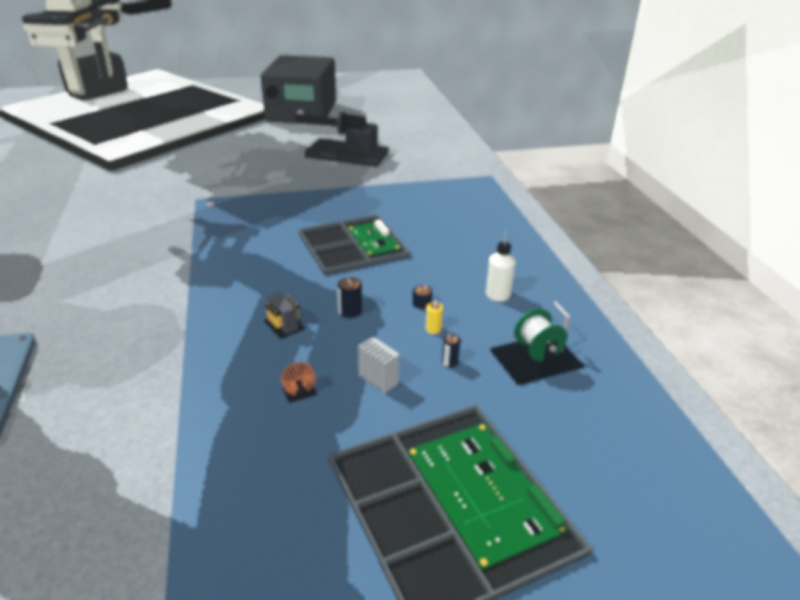

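The top view (800×600 scale) shows these parts:
- Transformer at (357,432), choke at (458,425), heat sink at (455,351) and large capacitor at (343,363).
- Three small round parts: squat capacitor (344,288), which is dark and wide; yellow decoy (388,285); dark slim part (440,282). The dark one with the pale stripe at (440,282) fits slim_cap, and the side view shows it tall and slim at (451,350).

Next I'll confirm this with an enlarged crop.

```bash
python3 - <<'E'
from h import *
import pickle
t=pickle.load(open('top0.pkl','rb'))['frame'][165:295,200:320]; s=pickle.load(open('side0.pkl','rb'))['frame'][170:262,160:310]
a=cv2.resize(t,None,fx=4.6,fy=4.6,interpolation=cv2.INTER_CUBIC)
cv2.imwrite('pics/tc.png',a)
cv2.imwrite('pics/sc.png',cv2.resize(s,None,fx=5,fy=5,interpolation=cv2.INTER_CUBIC))
E
```

```text
(no output)
```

View pics/tc.png

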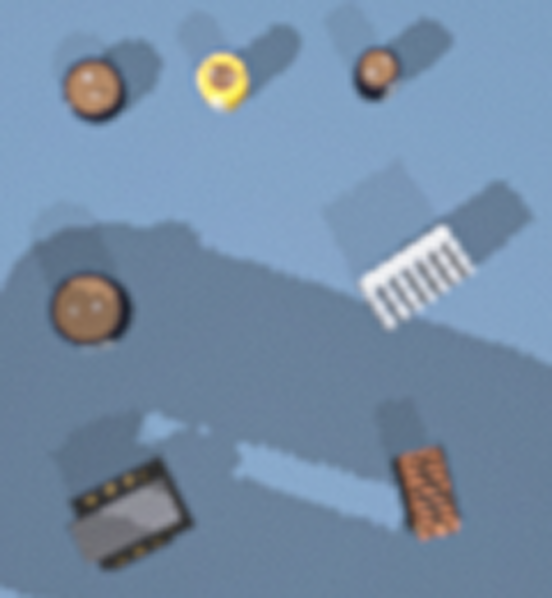

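View pics/sc.png

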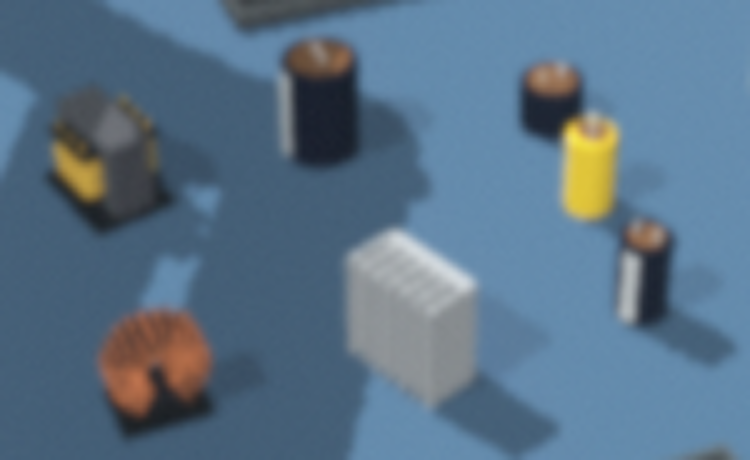

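The crops confirm it. Slim capacitor is the dark sleeve with the pale stripe, top disc at crop (379,70). The yellow one at (222,78) is the decoy, and the low wide one at (95,88) is the squat capacitor. Now I'll measure everything from the top view.

```bash
python3 - <<'E'
from h import *
import pickle
d=pickle.load(open('top0.pkl','rb')); f=d['frame']; h=cv2.cvtColor(cv2.GaussianBlur(f,(3,3),0),cv2.COLOR_BGR2HSV)
blue=cv2.inRange(h,(98,60,30),(118,255,255))
m=cv2.bitwise_not(blue); m[:80]=0; m[332:]=0; m[:,:60]=0; m[:,455:]=0
m=cv2.morphologyEx(m,cv2.MORPH_OPEN,np.ones((3,3)))
cv2.imwrite('pics/mask.png',m)
cs,_=cv2.findContours(m,cv2.RETR_EXTERNAL,cv2.CHAIN_APPROX_NONE)
for c in cs:
    a=cv2.contourArea(c)
    if a<40: continue
    r=cv2.minAreaRect(c); (u,v),_,_=r
    z=11 if a>3000 else 45
    w=np.array([px(d,*p,z)[:2] for p in cv2.boxPoints(r)])
    # rect fit in world
    cw=np.array([px(d,*p[0],z)[:2] for p in c],np.float32); rw=cv2.minAreaRect(cw)
    print(int(a),np.round((u,v),1),'h',h[int(v),int(u)],'world rect z',z,np.round(rw[0],1),np.round(rw[1],1),round(rw[2],1))
def P(u,v,z): return px(d,200+u/4.6,165+v/4.6,z)[:2].round(1)
print('large',P(91,308,50),'slim',P(379,70,40),'sink',[P(*p,50).tolist() for p in [(360,273),(447,225),(475,270),(390,328)]])
print('choke',P(429,493,40),P(398,452,40),P(438,446,40),P(460,530,40),P(420,540,40)); print('trafo',P(132,518,40))
E
```

```text
375 [227.1 277.2] h [116  15 135] world rect z 45 [436.4  63.7] [38.5 50.8] 25.9
216 [292.6 271.9] h [  9 116 149] world rect z 45 [444.6 -75. ] [44.3 25.1] 12.2
196 [218.5 232. ] h [ 14  97 140] world rect z 45 [532.1  80.9] [32.4 34.2] 88.6
298 [289.8 224.7] h [111  18 187] world rect z 45 [544.2 -72.5] [29.  52.6] 32.1
4211 [136.2 219.3] h [105  17 121] world rect z 11 [567.1 269.7] [150.8 147.4] 11.2
121 [220. 184.] h [ 13  95 179] world rect z 45 [636.3  76.5] [26.3 26.6] 89.2
130 [248.  182.5] h [ 12  98 179] world rect z 45 [638.   15.3] [26.2 28.7] 88.7
68 [282. 180.] h [ 13  97 181] world rect z 45 [641.5 -58.9] [17.4 22.1] 88.3
8148 [379.8 207.1] h [ 71 163 144] world rect z 11 [ 580.2 -275.8] [191.4 218.1] 12.7
368 [218.2 129.9] h [ 30   3 239] world rect z 45 [757.9  79. ] [55.3 42.8] 25.3
1182 [286.7 129.8] h [ 90   1 246] world rect z 45 [753.9 -72.9] [104.6  70.4] 8.4
104 [83.5 81.5] h [106  23 212] world rect z 45 [880.  384.5] [108.1   7.1] 88.2
large [532.   77.6] slim [641.8 -60. ] sink [[545.1, -47.6], [566.4, -88.7], [545.2, -100.9], [519.5, -60.7]]
choke [443.4 -76.8] [462.4 -63.1] [464.7 -81.7] [426.3 -90.4] [422.2 -71.9]
trafo [435.1  60.9]
```

View pics/mask.png

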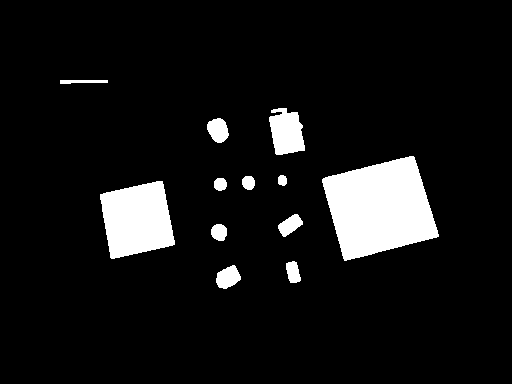

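The trays fit cleanly: small at (567,270) with a=11.2°, big at (580,-276) with a=12.7°. I'll go to the transformer and refine its pose with the wrist camera.

Emit:
step_arm(
  steps=[0.57, -0.97, -0.19, 0.03, 0.57, -0.97, -0.19, 0.03, 0.57, -0.97, -0.19, 0.03, 0.57, -0.97, -0.19, 0.03, 0.57, -0.97, -0.19, 0.03, 0.57, -0.97, -0.19, 0.03, 0.57, -0.97, -0.19, 0.03, 0.57, -0.97, -0.19, 0.03, 0.57, -0.97, -0.19, 0.03, 0.57, -0.97, -0.19, 0.03, 0.57, -0.97, -0.19, 0.03, 0.57, -0.97, -0.19, 0.03, 0.57, -0.97, -0.19, 0.03, 0.57, -0.97, -0.19, 0.03, 0.57, -0.97, -0.19, 0.03, 0.57, -0.97, -0.19, 0.03, 0, 0, 0, 0, 0, 0, 0, 0],
  claw=0.85,
  grip_force=25,
)

```text
time_s: 1.95
tool_pos: [436.7, 59.2, 141.0]
orientation: [-0.001, -0.223, 0.975, 0.0]
wrist_force: [0.3, -0.1, -0.0]
grip_width: 79.3
grip_force: 0.0
```

```bash
cat >> h.py <<'E'
def theta():
    s=telemetry.get_obs(); Rm=rot(s['orientation']); return np.array(s['tool_pos']).round(1), round(float(np.degrees(np.arctan2(Rm[1,1],Rm[0,1])))%180,1)
def save(d,n):
    import pickle; pickle.dump(d,open(n+'.pkl','wb')); cv2.imwrite(f'pics/{n}.png',cv2.resize(d['frame'],(800,600),interpolation=cv2.INTER_CUBIC))
E
python3 - <<'E'
from h import *
print(theta()); d=cam('wrist'); save(d,'w1'); print([proj(d,p).round(0).tolist() for p in [(435,61,40),(532,78,50),(443,-77,40)]])
E
```

```text
(array([436.7,  59.2, 141. ]), 115.8)
[[258.0, 189.0], [226.0, 300.0], [89.0, 122.0]]
```

View pics/w1.png

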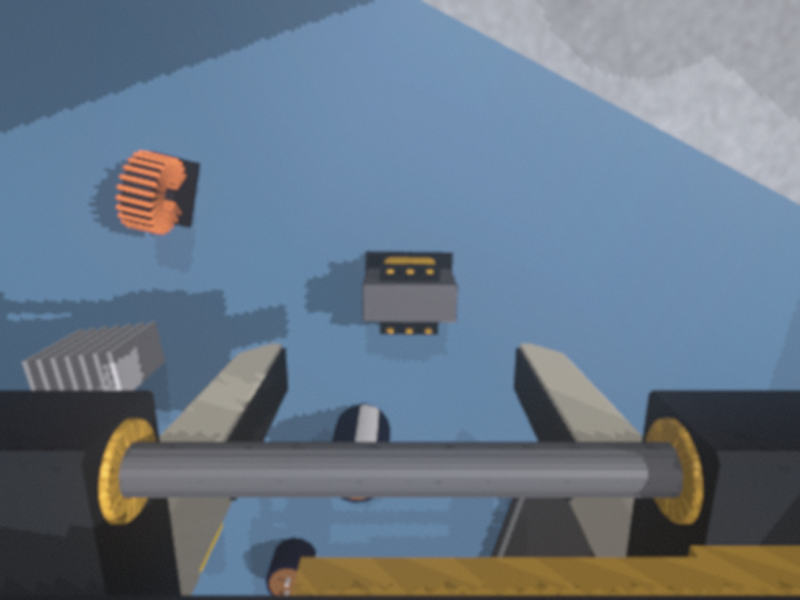

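The wrist view shows the transformer squarely between the fingers. Its core top spans (363,283) to (457,321), with the choke at (155,192) and the sink at (95,355).

```bash
python3 - <<'E'
from h import *
import pickle
d=pickle.load(open('w1.pkl','rb'))
c=[(363,283),(456,283),(457,321),(363,321)]
for z in (37,40,42):
    w=np.array([px(d,u*.64,v*.64,z)[:2] for u,v in c]); e=w[1]-w[0]
    print(z,w.mean(0).round(1),np.linalg.norm(e).round(1),np.linalg.norm(w[2]-w[1]).round(1),np.degrees(np.arctan2(e[1],e[0])).round(1))
E
```

```text
37 [437.8  65.8] 47.7 20.6 115.7
40 [437.   65.4] 47.1 20.3 115.7
42 [436.5  65.1] 46.8 20.2 115.7
```

Emit:
step_arm(
  steps=[0, 0.18, -0.5, 0, 0, 0, -1, 0, 0, 0, -1, 0, 0, 0, -0.8, 0, 0, 0, -0.5, 0, 0, 0, 0, 0, 0, 0, 0, 0],
)

```text
time_s: 2.7
tool_pos: [436.7, 65.9, 27.8]
orientation: [-0.0, -0.225, 0.974, 0.0]
wrist_force: [-0.1, 0.6, -0.5]
grip_width: 79.2
grip_force: 0.0
```

Emit:
step_arm(
  steps=[0, 0, 0, 0, 0, 0, 0, 0, 0, 0, 0, 0, 0, 0, 0, 0, 0, 0, 0, 0, 0, 0, 0, 0, 0, 0, 0, 0, 0, 0, 0, 0],
  claw=0.2,
  grip_force=25,
)

```text
time_s: 3.5
tool_pos: [437.3, 64.9, 27.8]
orientation: [0.0, -0.224, 0.975, -0.0]
wrist_force: [-0.8, 0.6, 6.0]
grip_width: 47.8
grip_force: 25.0
```

Emit:
step_arm(
  steps=[0, 0, 0.4, 0, 0, 0, 1, 0, 0, 0, 1, 0, 0.25, -0.94, 0.6, -0.016, 0.25, -0.94, 0, -0.016, 0.25, -0.94, 0, -0.016, 0.25, -0.94, 0, -0.016, 0.24, -0.94, 0, -0.016, 0.24, -0.94, 0, -0.016, 0.24, -0.94, 0, -0.016, 0.24, -0.94, 0, -0.016, 0.24, -0.94, 0, -0.016, 0.24, -0.94, 0, 0, 0, 0, 0, 0, 0, 0, 0, 0],
)

```text
time_s: 5.0
tool_pos: [509.6, -217.1, 116.5]
orientation: [-0.001, -0.112, 0.994, 0.001]
wrist_force: [-1.1, 0.5, -1.2]
grip_width: 48.1
grip_force: 25.0
```

```bash
python3 - <<'E'
from h import *
print(theta()); d=cam('wrist'); save(d,'w2'); print([proj(d,p).round(0).tolist() for p in [(510.9,-218.6,3),(526.5,-287.9,3),(542.1,-357.2,3)]])
E
```

```text
(array([ 509.6, -217.1,  116.5]), 102.9)
[[253.0, 187.0], [168.0, 187.0], [83.0, 187.0]]
```

View pics/w2.png

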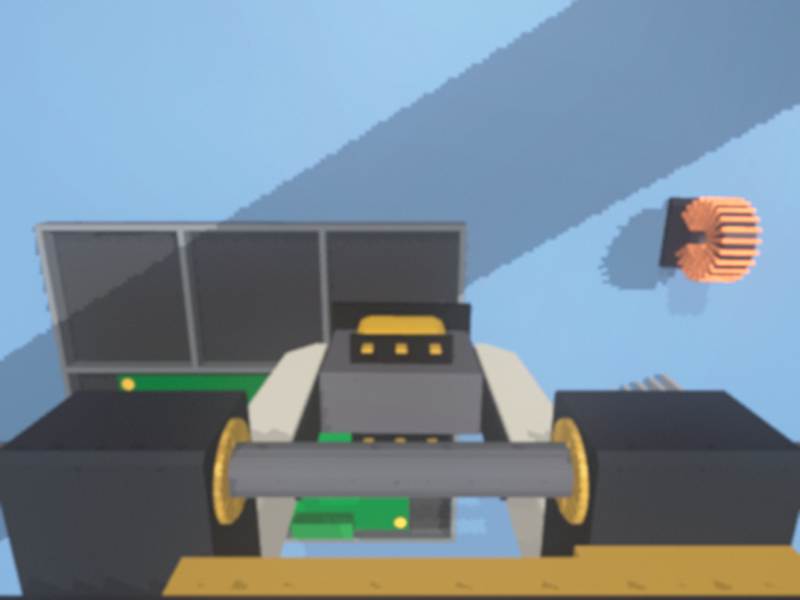

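The wrist view shows the three empty compartments, the right-hand one spanning (327–465, 228–368). They match the predictions to about 3 mm. I'll lower the transformer with a slight +x shift.

Emit:
step_arm(
  steps=[0.1, -0.05, -0.8, 0, 0, 0, -0.8, 0, 0, 0, -0.6, 0, 0, 0, -0.3, 0, 0, 0, -0.15, 0, 0, 0, -0.1, 0, 0, 0, -0.05, 0, 0, 0, 0, 0],
)

```text
time_s: 5.85
tool_pos: [513.6, -218.7, 34.0]
orientation: [0.0, -0.113, 0.994, -0.0]
wrist_force: [-0.1, 0.1, -1.1]
grip_width: 47.7
grip_force: 25.0
```

Emit:
step_arm(
  steps=[0, 0, -0.05, 0, 0, 0, -0.04, 0, 0, 0, 0, 0],
)

```text
time_s: 6.15
tool_pos: [513.3, -218.7, 30.9]
orientation: [0.0, -0.113, 0.994, -0.0]
wrist_force: [-0.4, 0.3, -1.2]
grip_width: 47.9
grip_force: 25.0
```

Emit:
step_arm(
  steps=[0, 0, -0.02, 0, 0, 0, 0, 0],
)

```text
time_s: 6.35
tool_pos: [513.3, -218.7, 30.8]
orientation: [0.0, -0.113, 0.994, -0.0]
wrist_force: [-2.3, 1.2, 5.1]
grip_width: 48.0
grip_force: 25.0
```

Emit:
step_arm(
  steps=[0, 0, 0, 0, 0, 0, 0, 0, 0, 0, 0, 0, 0, 0, 0, 0],
  claw=0.68,
)

```text
time_s: 6.75
tool_pos: [513.3, -218.6, 30.0]
orientation: [-0.0, -0.113, 0.994, 0.0]
wrist_force: [-0.3, 0.2, -0.4]
grip_width: 63.0
grip_force: 0.0
```

Emit:
step_arm(
  steps=[0, 0, 0.3, 0, 0, 0, 1, 0, 0, 0, 1, 0, 0, 0, 0.8, 0, 0.11, 0.52, 0.2, -0.088, 0.11, 0.52, 0, -0.088, 0.11, 0.52, 0, -0.088, 0.11, 0.52, 0, -0.088, 0.11, 0.52, 0, -0.088, 0.11, 0.52, 0, -0.088, 0.11, 0.52, 0, -0.088, 0.11, 0.52, 0, -0.088, 0.11, 0.52, 0, -0.088, 0, 0, 0, 0, 0, 0, 0, 0],
)

```text
time_s: 8.25
tool_pos: [543.0, -78.3, 129.6]
orientation: [0.0, 0.485, 0.874, -0.0]
wrist_force: [-0.3, -0.1, 0.0]
grip_width: 63.5
grip_force: 0.0
```

```bash
python3 - <<'E'
from h import *
print(theta()); d=cam('wrist'); save(d,'w3'); print([(proj(d,p)/.64).round(0).tolist() for p in [(544,-74.5,50),(532,78,50),(443,-77,40)]])
E
```

```text
(array([543. , -78.3, 129.6]), 32.0)
[[404.0, 306.0], [582.0, -19.0], [216.0, 193.0]]
```

View pics/w3.png

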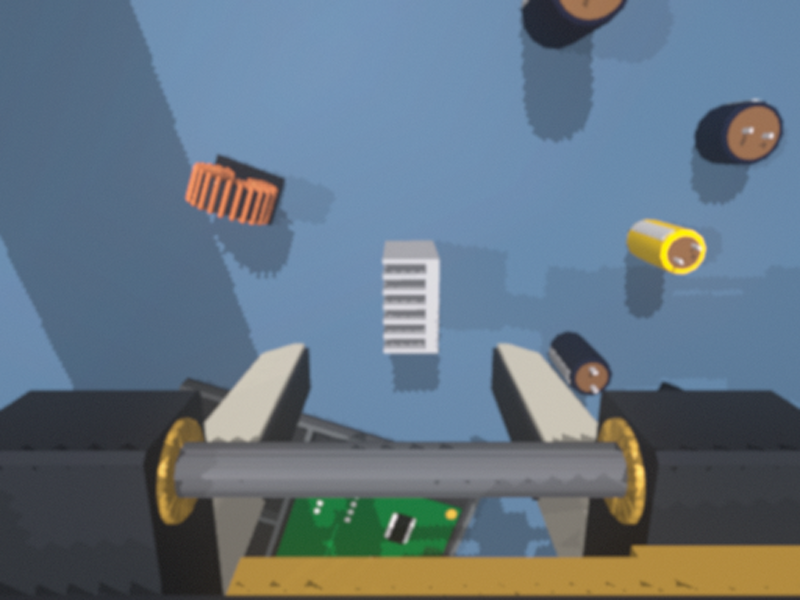

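The wrist view shows the heat sink aligned with the fingers, its top at (384–438, 258–353). The large capacitor is at (590,5), the choke at (232,192) and the slim capacitor at (590,375).

```bash
python3 - <<'E'
from h import *
import pickle
d=pickle.load(open('w3.pkl','rb'))
print(px(d,411*.64,305.5*.64,50).round(1), 'choke',[px(d,u*.64,v*.64,z).round(1).tolist() for u,v,z in [(232,203,40)]],'slim',px(d,591*.64,377*.64,40).round(1))
E
```

```text
[546.6 -72.8  50. ] choke [[451.3, -77.2, 40.0]] slim [646.6 -59.   40. ]
```

Emit:
step_arm(
  steps=[0.08, 0.16, -0.5, 0, 0, 0, -1, 0, 0, 0, -1, 0, 0, 0, -0.5, 0, 0, 0, -0.27, 0, 0, 0, 0, 0, 0, 0, 0, 0],
)

```text
time_s: 9.0
tool_pos: [545.9, -74.0, 31.8]
orientation: [0.001, 0.487, 0.873, 0.0]
wrist_force: [0.7, 0.6, -0.6]
grip_width: 63.1
grip_force: 0.0
```

Emit:
step_arm(
  steps=[0, 0, 0, 0, 0, 0, 0, 0, 0, 0, 0, 0, 0, 0, 0, 0, 0, 0, 0, 0, 0, 0, 0, 0, 0, 0, 0, 0],
  claw=0.1,
  grip_force=15,
)

```text
time_s: 9.7
tool_pos: [545.5, -73.3, 31.2]
orientation: [0.0, 0.487, 0.873, 0.0]
wrist_force: [-0.7, 0.6, 2.5]
grip_width: 25.6
grip_force: 15.0
```

Emit:
step_arm(
  steps=[0, 0, 0.4, 0, 0, 0, 1, 0, 0, 0, 1, 0, -0.073, -0.893, 0.6, -0.0264, -0.073, -0.893, 0, -0.0264, -0.073, -0.893, 0, -0.0264, -0.073, -0.893, 0, -0.0264, -0.073, -0.893, 0, -0.0264, -0.073, -0.893, 0, -0.0264, -0.073, -0.893, 0, -0.0264, -0.073, -0.893, 0, -0.0264, 0, 0, 0, 0, 0, 0, 0, 0],
)

```text
time_s: 11.0
tool_pos: [527.5, -287.9, 121.3]
orientation: [-0.0, 0.625, 0.78, 0.0]
wrist_force: [0.4, 0.1, -1.0]
grip_width: 25.8
grip_force: 15.0
```

Emit:
step_arm(
  steps=[0, 0, -0.8, 0, 0, 0, -0.8, 0, 0, 0, -0.6, 0, 0, 0, -0.3, 0, 0, 0, -0.15, 0, 0, 0, -0.05, 0, 0, 0, 0, 0],
)

```text
time_s: 11.7
tool_pos: [528.3, -287.7, 40.8]
orientation: [0.001, 0.625, 0.781, 0.0]
wrist_force: [-0.6, -0.2, -1.0]
grip_width: 25.9
grip_force: 15.0
```

Emit:
step_arm(
  steps=[0, 0, -0.12, 0, 0, 0, -0.05, 0, 0, 0, 0, 0],
)

```text
time_s: 12.0
tool_pos: [527.8, -287.7, 35.0]
orientation: [-0.0, 0.625, 0.781, 0.0]
wrist_force: [1.2, -0.3, -0.8]
grip_width: 26.2
grip_force: 15.0
```

Emit:
step_arm(
  steps=[0, 0, -0.03, 0, 0, 0, 0, 0],
)

```text
time_s: 12.2
tool_pos: [528.0, -287.9, 34.2]
orientation: [0.0, 0.625, 0.781, -0.0]
wrist_force: [0.3, -0.5, -0.3]
grip_width: 25.9
grip_force: 15.0
```

Emit:
step_arm(
  steps=[0, 0, -0.02, 0, 0, 0, 0, 0],
)

```text
time_s: 12.4
tool_pos: [528.0, -287.9, 34.2]
orientation: [0.0, 0.625, 0.781, -0.0]
wrist_force: [-1.8, 0.6, 4.9]
grip_width: 26.0
grip_force: 15.0
```

Emit:
step_arm(
  steps=[0, 0, 0, 0, 0, 0, 0, 0, 0, 0, 0, 0, 0, 0, 0, 0],
  claw=0.52,
)

```text
time_s: 12.8
tool_pos: [527.8, -287.6, 33.3]
orientation: [-0.0, 0.625, 0.781, 0.0]
wrist_force: [-0.9, 0.4, -0.9]
grip_width: 47.4
grip_force: 0.0
```

Emit:
step_arm(
  steps=[0, 0, 0.4, 0, 0, 0, 1, 0, 0, 0, 1, 0, 0, 0, 0.8, 0, 0.01, 0.875, 0, 0, 0.01, 0.875, 0, 0, 0.01, 0.875, 0, 0, 0.01, 0.875, 0, 0, 0.01, 0.875, 0, 0, 0.01, 0.875, 0, 0, 0.01, 0.875, 0, 0, 0.01, 0.875, 0, 0, 0.01, 0.875, 0, 0, 0.01, 0.875, 0, 0, 0.01, 0.875, 0, 0, 0.01, 0.875, 0, 0, 0.01, 0.875, 0, 0, 0.01, 0.875, 0, 0, 0, 0, 0, 0, 0, 0, 0, 0],
)

```text
time_s: 14.8
tool_pos: [532.2, 80.0, 130.1]
orientation: [0.001, 0.624, 0.781, 0.0]
wrist_force: [0.2, -0.0, 0.9]
grip_width: 48.4
grip_force: 0.0
```

```bash
cat >> h.py <<'E'
def blobs(d,lo,hi,z,amin=60):
    h=cv2.cvtColor(cv2.GaussianBlur(d['frame'],(3,3),0),cv2.COLOR_BGR2HSV)
    cs,_=cv2.findContours(cv2.morphologyEx(cv2.inRange(h,lo,hi),cv2.MORPH_CLOSE,np.ones((5,5))),cv2.RETR_EXTERNAL,cv2.CHAIN_APPROX_NONE)
    for c in cs:
        if cv2.contourArea(c)<amin: continue
        w=np.array([px(d,*p[0],z)[:2] for p in c],np.float32); r=cv2.minAreaRect(w)
        print(int(cv2.contourArea(c)),'px',np.round(cv2.minAreaRect(c)[0],0),'world',np.round(r[0],1),np.round(r[1],1),round(r[2],1))
E
python3 - <<'E'
from h import *
print(theta()); d=cam('wrist'); save(d,'w4'); print(proj(d,(533,79,50)).round(0)); blobs(d,(5,60,60),(20,190,230),50)
E
```

```text
(array([532.2,  80. , 130.1]), 12.8)
[256. 201.]
11912 px [308. 366.] world [609.9 -56.3] [355.5  36.7] 12.7
952 px [367. 301.] world [639.6  14.5] [19.1 65.8] 19.8
905 px [146. 301.] world [465.2 -25. ] [18.6 65.4] 4.5
598 px [385. 219.] world [630.8  86.5] [21.5 21.8] 42.0
1124 px [259. 200.] world [535.1  80.1] [28.2 28.7] 12.8
```

Emit:
step_arm(
  steps=[0.06, 0, -0.5, 0, 0, 0, -1, 0, 0, 0, -1, 0, 0, 0, -0.5, 0, 0, 0, -0.27, 0, 0, 0, 0, 0, 0, 0, 0, 0],
  claw=0.68,
)

```text
time_s: 15.55
tool_pos: [534.6, 79.2, 32.1]
orientation: [0.001, 0.625, 0.781, 0.0]
wrist_force: [0.2, 0.3, -0.2]
grip_width: 63.4
grip_force: 0.0
```

Emit:
step_arm(
  steps=[0, 0, 0, 0, 0, 0, 0, 0, 0, 0, 0, 0, 0, 0, 0, 0, 0, 0, 0, 0, 0, 0, 0, 0],
  claw=0.25,
  grip_force=12,
)

```text
time_s: 16.15
tool_pos: [534.1, 79.9, 31.7]
orientation: [0.0, 0.625, 0.781, 0.0]
wrist_force: [0.9, -0.0, 3.1]
grip_width: 34.4
grip_force: 12.0
```

Emit:
step_arm(
  steps=[0, 0, 0.4, 0, 0, 0, 1, 0, 0, 0, 1, 0, 0.021, -0.97, 0.6, 0, 0.021, -0.97, 0, 0, 0.021, -0.97, 0, 0, 0.021, -0.97, 0, 0, 0.021, -0.97, 0, 0, 0.021, -0.97, 0, 0, 0.021, -0.97, 0, 0, 0.021, -0.97, 0, 0, 0.021, -0.97, 0, 0, 0.021, -0.97, 0, 0, 0.021, -0.97, 0, 0, 0.021, -0.97, 0, 0, 0.021, -0.97, 0, 0, 0.021, -0.97, 0, 0, 0.021, -0.97, 0, 0, 0, 0, 0, 0, 0, 0, 0, 0],
)

```text
time_s: 18.15
tool_pos: [542.9, -356.8, 121.3]
orientation: [-0.0, 0.625, 0.78, 0.0]
wrist_force: [-0.0, -0.1, -0.9]
grip_width: 34.7
grip_force: 12.0
```

Emit:
step_arm(
  steps=[0, 0, -0.8, 0, 0, 0, -0.8, 0, 0, 0, -0.6, 0, 0, 0, -0.3, 0, 0, 0, -0.15, 0, 0, 0, -0.1, 0, 0, 0, -0.08, 0, 0, 0, 0, 0],
)

```text
time_s: 18.95
tool_pos: [543.6, -356.8, 37.0]
orientation: [0.0, 0.625, 0.781, -0.0]
wrist_force: [-0.9, -0.3, -0.5]
grip_width: 34.8
grip_force: 12.0
```

Emit:
step_arm(
  steps=[0, 0, -0.04, 0, 0, 0, -0.02, 0, 0, 0, 0, 0],
)

```text
time_s: 19.25
tool_pos: [543.3, -356.8, 34.8]
orientation: [0.0, 0.625, 0.781, -0.0]
wrist_force: [-0.4, -0.1, -0.5]
grip_width: 34.9
grip_force: 12.0
```

Emit:
step_arm(
  steps=[0, 0, -0.02, 0, 0, 0, 0, 0],
)

```text
time_s: 19.45
tool_pos: [543.3, -356.8, 34.7]
orientation: [0.0, 0.625, 0.781, -0.0]
wrist_force: [-0.6, 1.6, 4.5]
grip_width: 34.8
grip_force: 12.0
```

Emit:
step_arm(
  steps=[0, 0, 0, 0, 0, 0, 0, 0, 0, 0, 0, 0, 0, 0, 0, 0],
  claw=0.56,
)

```text
time_s: 19.85
tool_pos: [543.3, -356.6, 33.9]
orientation: [-0.0, 0.625, 0.781, 0.0]
wrist_force: [0.9, 0.5, 0.5]
grip_width: 51.7
grip_force: 0.0
```

Emit:
step_arm(
  steps=[0, 0, 0.4, 0, 0, 0, 1, 0, 0, 0, 1, 0, 0, 0, 0.8, 0, -0.272, 0.783, 0, 0.083, -0.272, 0.783, 0, 0.083, -0.272, 0.783, 0, 0.083, -0.272, 0.783, 0, 0.083, -0.272, 0.783, 0, 0.083, -0.272, 0.783, 0, 0.083, -0.272, 0.783, 0, 0.083, -0.272, 0.783, 0, 0.083, -0.272, 0.783, 0, 0.083, -0.272, 0.783, 0, 0.083, -0.272, 0.783, 0, 0.083, -0.272, 0.783, 0, 0.083, 0, 0, 0, 0, 0, 0, 0, 0],
)

```text
time_s: 21.65
tool_pos: [446.0, -75.0, 130.9]
orientation: [0.001, -0.106, 0.994, -0.001]
wrist_force: [0.0, 0.3, -1.0]
grip_width: 52.2
grip_force: 0.0
```

```bash
python3 - <<'E'
from h import *
print(theta()); d=cam('wrist'); save(d,'w5'); print((proj(d,(445,-75,44))/.64).round(0)); blobs(d,(0,90,60),(20,255,255),40)
d=cam('top'); save(d,'t5')
E
```

```text
(array([446. , -75. , 130.9]), 102.2)
[400. 302.]
11356 px [313. 366.] world [593.1  10.4] [ 38.4 362. ] 12.3
882 px [375. 302.] world [519.1  44.2] [67.8 19.9] 19.7
888 px [138. 301.] world [ 561.5 -152.4] [68.4 20.1] 3.6
569 px [ 67. 212.] world [ 492.3 -215.9] [13.3 40.4] 12.3
1137 px [254. 186.] world [441.3 -77.6] [38.9 19. ] 11.5
```

View pics/w5.png

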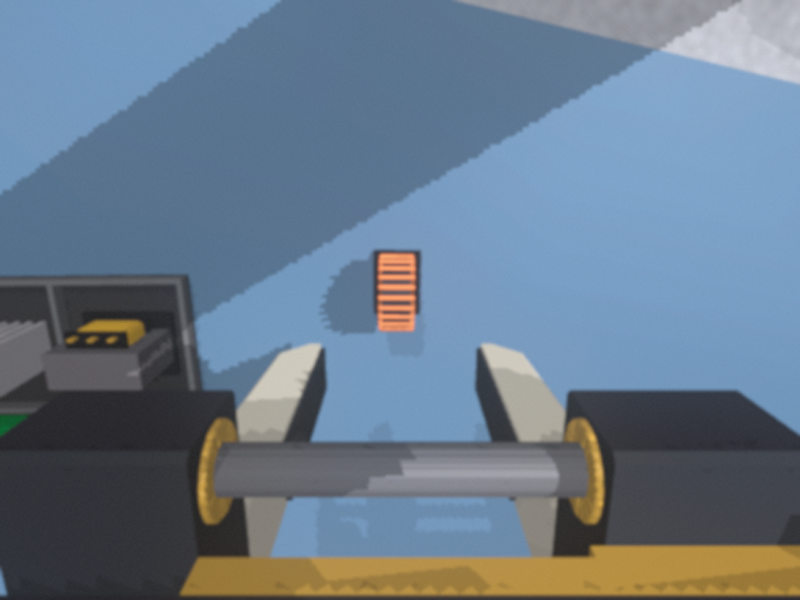

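The wrist view shows the choke square between the fingers, the ring at (377–416, 252–331) and the holder at (375–420, 250–313). The transformer stands upright in its compartment at (115,345).

```bash
python3 - <<'E'
from h import *
import pickle
d=pickle.load(open('w5.pkl','rb'))
f=lambda u,v,z: px(d,u*.64,v*.64,z)[:2].round(1)
print(f(375,250,5),f(420,250,5),f(420,313,5),f(397.5,281.5,5),f(397,292,24),f(397,252,24),f(397,331,30))
E
```

```text
[430.1 -92.1] [424.9 -68.1] [460.2 -60. ] [444.9 -76.4] [445.6 -76.3] [424.9 -80.8] [464.6 -72.2]
```

Emit:
step_arm(
  steps=[0, -0.04, -0.5, 0, 0, 0, -1, 0, 0, 0, -1, 0, 0, 0, -0.7, 0, 0, 0, -0.33, 0, 0, 0, 0, 0, 0, 0, 0, 0],
)

```text
time_s: 22.45
tool_pos: [446.1, -76.7, 24.7]
orientation: [0.0, -0.107, 0.994, -0.0]
wrist_force: [-0.6, 0.5, -0.0]
grip_width: 52.2
grip_force: 0.0
```

Emit:
step_arm(
  steps=[0, 0, 0, 0, 0, 0, 0, 0, 0, 0, 0, 0, 0, 0, 0, 0, 0, 0, 0, 0, 0, 0, 0, 0],
  claw=0.1,
  grip_force=14,
)

```text
time_s: 23.05
tool_pos: [445.5, -76.1, 24.4]
orientation: [0.0, -0.107, 0.994, -0.0]
wrist_force: [-0.1, -0.6, 4.2]
grip_width: 17.7
grip_force: 14.0
```

Emit:
step_arm(
  steps=[0, 0, 0.4, 0, 0, 0, 1, 0, 0, 0, 1, 0, 0.208, 0.96, 0.6, 0, 0.208, 0.96, 0, 0, 0.208, 0.96, 0, 0, 0.208, 0.96, 0, 0, 0.208, 0.96, 0, 0, 0.208, 0.96, 0, 0, 0.208, 0.96, 0, 0, 0.208, 0.96, 0, 0, 0.208, 0.96, 0, 0, 0.208, 0.96, 0, 0, 0.208, 0.96, 0, 0, 0.208, 0.96, 0, 0, 0.208, 0.96, 0, 0, 0, 0, 0, 0, 0, 0, 0, 0],
)

```text
time_s: 24.85
tool_pos: [525.9, 298.6, 113.4]
orientation: [-0.001, -0.108, 0.994, -0.0]
wrist_force: [-0.6, 0.2, -1.1]
grip_width: 17.9
grip_force: 14.0
```

```bash
python3 - <<'E'
from h import *
print(theta()); d=cam('wrist'); save(d,'w6'); print([(proj(d,p)/.64).round(0).tolist() for p in [(525.8,297.7,3),(539.6,228.1,3)]])
E
```

```text
(array([525.9, 298.6, 113.4]), 102.4)
[[398.0, 292.0], [263.0, 289.0]]
```

View pics/w6.png

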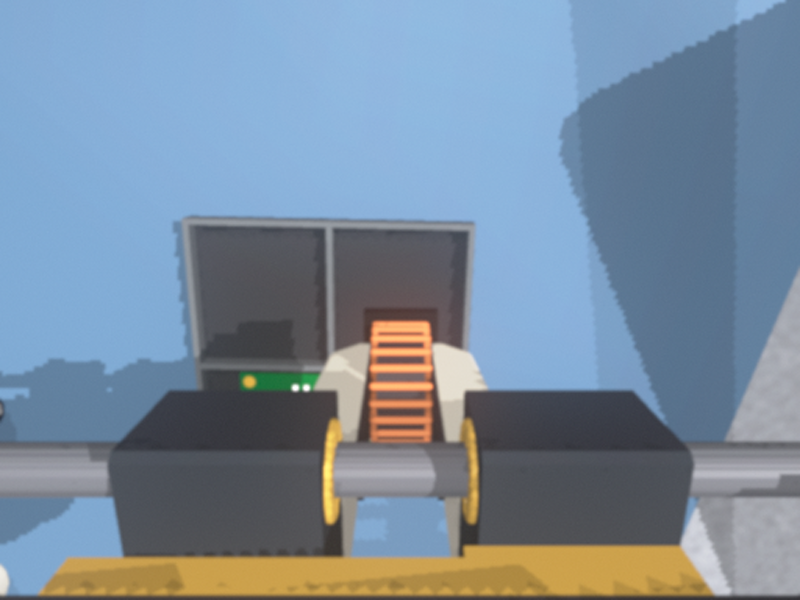

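The wrist view shows the choke above the right-hand compartment, which is centred at about (400,298) against a prediction of (398,292). I'll lower it.

Emit:
step_arm(
  steps=[0.04, 0, -0.8, 0, 0, 0, -0.8, 0, 0, 0, -0.6, 0, 0, 0, -0.3, 0, 0, 0, -0.15, 0, 0, 0, -0.1, 0, 0, 0, -0.05, 0, 0, 0, 0, 0],
)

```text
time_s: 25.7
tool_pos: [528.1, 298.5, 30.7]
orientation: [0.0, -0.107, 0.994, 0.0]
wrist_force: [0.0, -0.8, 0.4]
grip_width: 17.8
grip_force: 14.0
```

Emit:
step_arm(
  steps=[0, 0, -0.03, 0, 0, 0, 0, 0],
)

```text
time_s: 25.9
tool_pos: [527.9, 298.6, 29.7]
orientation: [0.0, -0.107, 0.994, 0.0]
wrist_force: [0.7, -0.4, -0.4]
grip_width: 17.9
grip_force: 14.0
```

Emit:
step_arm(
  steps=[0, 0, -0.04, 0, 0, 0, -0.03, 0, 0, 0, 0, 0],
)

```text
time_s: 26.2
tool_pos: [527.8, 298.5, 27.5]
orientation: [0.0, -0.107, 0.994, 0.0]
wrist_force: [-0.7, 0.1, 1.7]
grip_width: 17.8
grip_force: 14.0
```

Emit:
step_arm(
  steps=[0, 0, -0.02, 0, 0, 0, 0, 0],
)

```text
time_s: 26.4
tool_pos: [527.8, 298.5, 27.5]
orientation: [0.0, -0.107, 0.994, 0.0]
wrist_force: [-2.7, -0.2, 7.7]
grip_width: 17.7
grip_force: 14.0
```

Emit:
step_arm(
  steps=[0, 0, 0, 0, 0, 0, 0, 0, 0, 0, 0, 0, 0, 0, 0, 0],
  claw=0.38,
)

```text
time_s: 26.8
tool_pos: [527.6, 298.4, 26.3]
orientation: [-0.0, -0.107, 0.994, -0.0]
wrist_force: [0.1, -1.3, -0.8]
grip_width: 35.4
grip_force: 0.0
```

Emit:
step_arm(
  steps=[0, 0, 0.4, 0, 0, 0, 1, 0, 0, 0, 1, 0, 0, 0, 0.9, 0, 0.297, -0.918, 0, 0, 0.297, -0.918, 0, 0, 0.297, -0.918, 0, 0, 0.297, -0.918, 0, 0, 0.297, -0.918, 0, 0, 0.297, -0.918, 0, 0, 0.297, -0.918, 0, 0, 0.297, -0.918, 0, 0, 0.297, -0.918, 0, 0, 0.297, -0.918, 0, 0, 0.297, -0.918, 0, 0, 0.297, -0.918, 0, 0, 0.297, -0.918, 0, 0, 0, 0, 0, 0, 0, 0, 0, 0],
  claw=0.48,
)

```text
time_s: 28.7
tool_pos: [643.5, -60.1, 126.0]
orientation: [0.0, -0.106, 0.994, 0.0]
wrist_force: [0.0, 0.6, 0.0]
grip_width: 44.3
grip_force: 0.0
```

```bash
python3 - <<'E'
from h import *
print(theta()); d=cam('wrist'); save(d,'w7'); print(proj(d,(643.5,-59.5,40)).round(0)); blobs(d,(5,60,60),(20,190,230),40)
E
```

```text
(array([643.5, -60.1, 126. ]), 102.2)
[256. 195.]
12161 px [302. 366.] world [787.8  14.6] [ 37.6 373. ] 12.2
893 px [359. 301.] world [716.1  43.3] [67.2 18.3] 20.0
917 px [154. 301.] world [ 752.  -122.7] [67.1 18.9] 4.4
605 px [422. 224.] world [638.6  70.6] [22.4 22.2] 42.5
237 px [352. 216.] world [643.7  15.9] [14.1 13.8] 16.2
300 px [256. 199.] world [646.2 -58.6] [15.9 14.8] 55.5
```

View pics/w7.png

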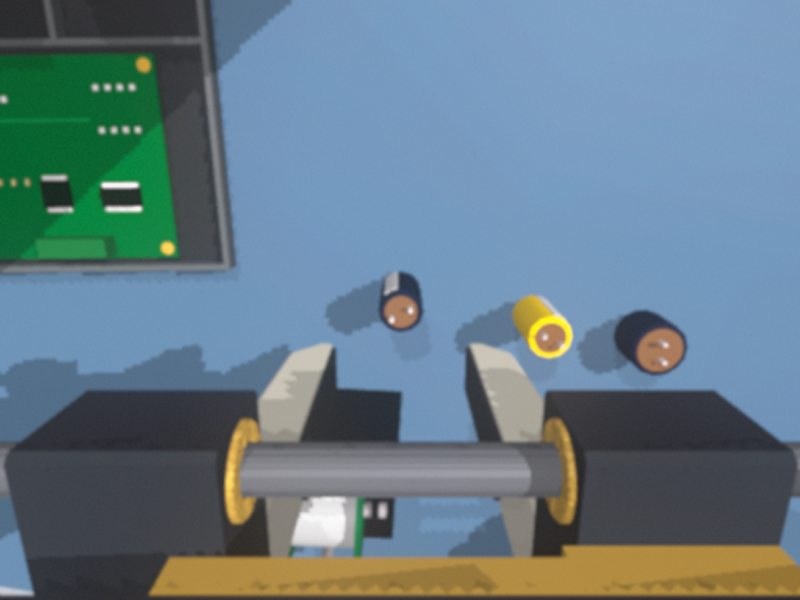

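The wrist view shows the dark slim capacitor with the pale stripe at (401,305), centred between the fingers. The yellow decoy is to the right at (545,325), clear of the finger. I'll take the slim one.

Emit:
step_arm(
  steps=[0.06, 0.03, -0.5, 0, 0, 0, -1, 0, 0, 0, -1, 0, 0, 0, -0.6, 0, 0, 0, -0.25, 0, 0, 0, 0, 0, 0, 0, 0, 0],
)

```text
time_s: 29.45
tool_pos: [645.8, -58.2, 25.7]
orientation: [0.0, -0.108, 0.994, -0.0]
wrist_force: [-0.1, 0.4, 0.8]
grip_width: 44.3
grip_force: 0.0
```

Emit:
step_arm(
  steps=[0, 0, 0, 0, 0, 0, 0, 0, 0, 0, 0, 0, 0, 0, 0, 0, 0, 0, 0, 0],
  claw=0.1,
  grip_force=8,
)

```text
time_s: 29.95
tool_pos: [645.7, -58.9, 25.8]
orientation: [0.001, -0.107, 0.994, -0.0]
wrist_force: [-0.8, 0.1, 3.7]
grip_width: 21.8
grip_force: 8.0
```

Emit:
step_arm(
  steps=[0, 0, 0.4, 0, 0, 0, 1, 0, 0, 0, 1, 0, -0.317, 0.871, 0.6, 0, -0.317, 0.871, 0, 0, -0.317, 0.871, 0, 0, -0.317, 0.871, 0, 0, -0.317, 0.871, 0, 0, -0.317, 0.871, 0, 0, -0.317, 0.871, 0, 0, -0.317, 0.871, 0, 0, -0.317, 0.871, 0, 0, -0.317, 0.871, 0, 0, -0.317, 0.871, 0, 0, 0, 0, 0, 0, 0, 0, 0, 0],
)

```text
time_s: 31.55
tool_pos: [540.6, 229.0, 115.6]
orientation: [0.0, -0.108, 0.994, -0.0]
wrist_force: [0.3, -0.6, -0.6]
grip_width: 21.8
grip_force: 8.0
```

Emit:
step_arm(
  steps=[0, 0, -0.8, 0, 0, 0, -0.8, 0, 0, 0, -0.6, 0, 0, 0, -0.3, 0, 0, 0, -0.15, 0, 0, 0, -0.1, 0, 0, 0, -0.07, 0, 0, 0, 0, 0],
)

```text
time_s: 32.35
tool_pos: [541.1, 228.7, 30.9]
orientation: [0.0, -0.107, 0.994, 0.0]
wrist_force: [-0.1, 0.1, -0.4]
grip_width: 21.7
grip_force: 8.0
```

Emit:
step_arm(
  steps=[0, 0, -0.04, 0, 0, 0, -0.02, 0, 0, 0, 0, 0],
)

```text
time_s: 32.65
tool_pos: [540.8, 228.8, 28.8]
orientation: [0.0, -0.107, 0.994, 0.0]
wrist_force: [-0.3, -0.8, -0.5]
grip_width: 21.6
grip_force: 8.0
```

Emit:
step_arm(
  steps=[0, 0, -0.02, 0, 0, 0, 0, 0],
)

```text
time_s: 32.85
tool_pos: [540.8, 228.8, 28.7]
orientation: [0.0, -0.107, 0.994, 0.0]
wrist_force: [-1.4, -0.3, 4.3]
grip_width: 21.6
grip_force: 8.0
```

Contact. I'll release, rise and move back out of the way so I can check the result.

Emit:
step_arm(
  steps=[0, 0, 0, 0, 0, 0, 0, 0, 0, 0, 0, 0, 0, 0, 0, 0],
  claw=0.36,
)

```text
time_s: 33.25
tool_pos: [540.7, 228.7, 27.9]
orientation: [-0.0, -0.107, 0.994, -0.0]
wrist_force: [0.4, -0.2, -0.3]
grip_width: 33.4
grip_force: 0.0
```

Emit:
step_arm(
  steps=[0, 0, 0.4, 0, 0, 0, 1, 0, 0, 0, 1, 0, 0, 0, 1, 0, -0.5, -0.5, 0.8, 0, -0.7, -0.7, 0.5, 0, -0.7, -0.7, 0, 0, -0.7, -0.7, 0, 0, -0.7, -0.7, 0, 0, -0.7, -0.7, 0, 0, -0.7, -0.7, 0, 0, 0, 0, 0, 0, 0, 0, 0, 0],
)

```text
time_s: 34.55
tool_pos: [400.3, 87.6, 170.1]
orientation: [0.001, -0.106, 0.994, -0.0]
wrist_force: [0.5, 0.8, 0.3]
grip_width: 33.3
grip_force: 0.0
```

```bash
python3 - <<'E'
from h import *
t=cam('top')['frame'][95:290,85:455]; s=cam('side')['frame'][120:384,150:400]
cv2.imwrite('pics/tf.png',cv2.resize(t,None,fx=2.15,fy=2.15,interpolation=cv2.INTER_CUBIC)); cv2.imwrite('pics/sf.png',cv2.resize(s,None,fx=2.25,fy=2.25,interpolation=cv2.INTER_CUBIC))
E
```

```text
(no output)
```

View pics/tf.png

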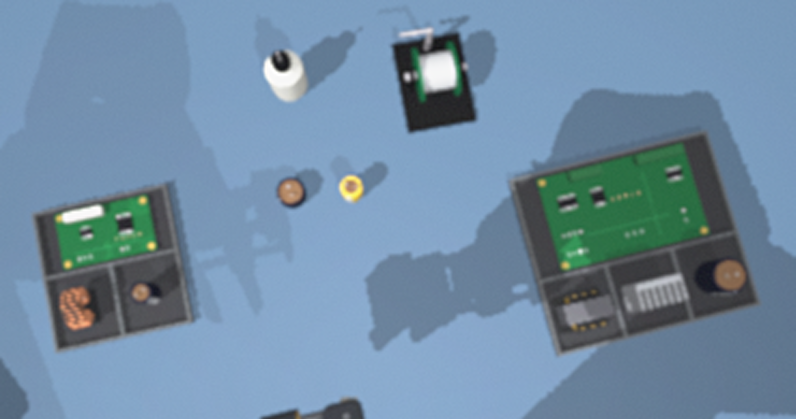

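View pics/sf.png

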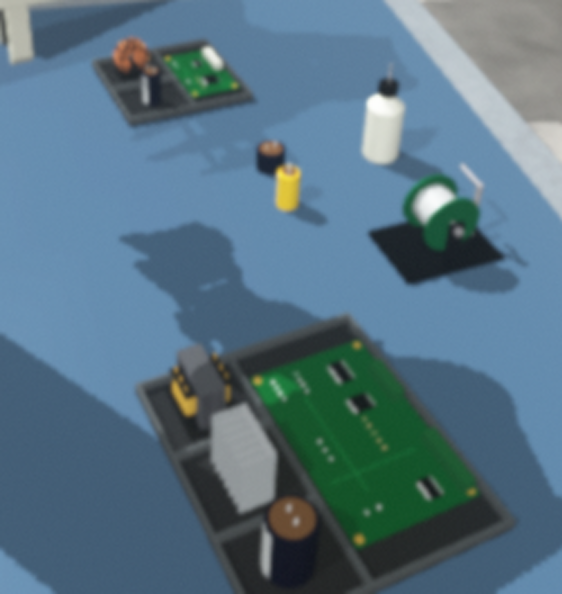

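Everything stands in its compartment and the bystanders haven't moved. Only the choke's outline at (77,308) is ambiguous, so I'll check it with an enlarged crop from the top and side cameras.

```bash
python3 - <<'E'
from h import *
t=cam('top'); s=cam('side'); 
a=cv2.resize(t['frame'][170:265,95:180],(420,470),interpolation=cv2.INTER_CUBIC)
b=cv2.resize(s['frame'][130:180,185:270],(800-420,224),interpolation=cv2.INTER_CUBIC)
o=np.zeros((470,800,3),np.uint8); o[:,:420]=a; o[:224,420:]=b; cv2.imwrite('pics/fin.png',o)
for n,d in (('t',t),('s',s)):
  print(n,[proj(d,p).round(1).tolist() for p in [(527.8,298.5,3),(527.8,298.5,47)]])
  h=cv2.cvtColor(d['frame'],cv2.COLOR_BGR2HSV); m=cv2.inRange(h,(3,110,60),(18,255,255)); u,v=proj(d,(527.8,298.5,25)); k=np.zeros_like(m); cv2.circle(k,(int(u),int(v)),24,255,-1); ys,xs=np.nonzero(m&k); print(xs.min(),xs.max(),ys.min(),ys.max())
E
```

```text
t [[124.8, 236.7], [117.4, 236.4]]
113 128 229 247
s [[209.1, 151.8], [208.3, 137.3]]
201 215 139 150
```

View pics/fin.png

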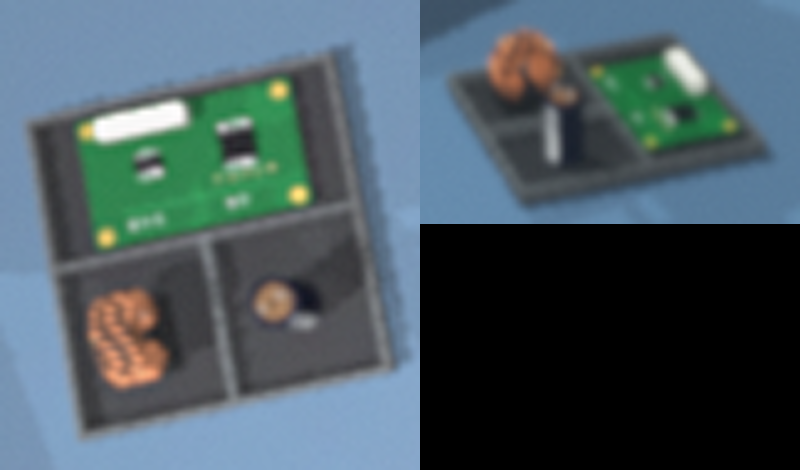

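The choke is upright: the side view at (523,65) shows a full ring whose top row matches the expected 47 mm height. The "C" in the top view is the gap in the winding above the holder. Handing in.

```bash
python3 -c "
from h import *
print(arm.close_job())"
```

```text
the job is handed in; nothing more can be done
None
```

I made up both kits and handed the job in at about 35 s: all five parts stand upright, each in its own compartment, and the squat capacitor, the solder reel stand and the flux bottle were left where they stood.

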